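Slide the loaded bottle crate into its dock

TASK

Push the loaded two-bottle crate along the bench into the aluminium parking dock behind it, until its back is fully home against the dock's back stop and it sits square between the side rails. Push low on the front of the crate with the fingertips so that it slides and does not tip; do not lift it, do not touch the bottles standing in it, and leave the things around where they are. Finish with the hand clear of everything.

Things in the scene. Friction and masses are not known exactly. Their poses are not given: they have to be found in the camera images.
- crate: Grey crate with two bottles, loose, about 1 kg, on a rubber sole (slides at 4 to 9 N, jolts to 25 N). Footprint 126 (x) by 163 mm (y). Origin: centre of the underside, z up. +x is the back, which enters the dock first. Flat upright front face at x = -63 mm, 163 mm wide, 52 mm high: a closed low step, 45 mm deep; behind it cell walls rise to 86 mm, the bottles higher. Top-heavy: tips if pushed high up.
- dock: Fixed aluminium dock, open towards the robot (-x). Its origin, on the bench, is where the crate's origin lies when home, x axes in line. Back stop 40 mm high, face at x = +63 mm; side rails 30 mm high, inner faces at y = +/-91.5 mm (10 mm play each side) from x = -6 to +67 mm, with lead-ins flaring to about y = +/-112 mm at x = -32 mm.
- bottle_tall: Round white reagent bottle, 72 mm diameter, 170 mm tall, 0.3 to 0.4 kg, standing in one of the crate's two cells (cell centres at x = +21, y = +/-39.5 mm of the crate; floor 6 mm above the bench). Origin: centre of its underside, z up. Not to be touched.
- bottle_short: Round white reagent bottle, 68 mm diameter, 150 mm tall, 0.22 to 0.32 kg, standing in the crate's other cell. Origin: centre of its underside, z up. Not to be touched.
- small_bottle: Bystander: small round bottle, 36 mm diameter, 70 mm tall, to the right of the dock. Origin: centre of its underside.
- petri: Bystander: flat round clear dish, 90 mm diameter, 16 mm high, to the left of the dock. Origin: centre of its underside.
- pen: Bystander: marker pen, 135 mm long and 14 mm wide, lying along its x to the right of the crate. Origin: centre of its underside.

How it is judged:
By the outcome, as a careful person would: the job done as asked, in the order asked, and still so for the second after the job is handed in, with the robot touching nothing.
It also fails if it takes over 38 s, if anything falls off the work surface, if the arm or the gripper's body presses on something with over 40 N, if the wrist force passes 120 N, or if a joint passes its speed limit or range.

ROBOT

A 6-joint arm with a two-finger parallel gripper is mounted at the origin on a cart in front of the work surface, level with it; the furniture and walls round the work are solid. World frame = base frame: x ahead of the robot, y to its left, z up, the work surface at z = 0. Lengths are in mm, angles in rad, forces in N, time in s.
With the tool pointing down it reaches from about 275 to 1000 mm from the base axis. Payload 8.4 kg.
Tool frame: the origin (TCP) lies on the centre line of the jaws, within the pads' length; the fingertips stand 17 mm ahead of it and the grasp point (between the pads) lies 2 mm behind it (r.tcp_to_tips is the z of the fingertips in the tool frame, in mm); z points along the fingers, y is the direction in which the jaws open and shut (so a half turn about z gives the same grasp; the last joint's range is limited). The gripper opens to 85 mm and grips with 20 to 120 N. Pads are 22 mm wide; open, the fingers measure 114 mm over their backs; the gripper's body (76 mm by 85 mm) begins 54 mm behind the grasp point. The pads swing forward as they close: fully open they stand 13 mm farther back than shut.
Start: joints at [-1.325, 0.353, 1.633, -0, 1.155, -0.002], TCP at [153.293, -605.912, 248.281] pointing down, gripper open.
Joint ranges: [-2.63, 2.63], [-0.92, 2.1], [0.06, 2.66], [-1.3, 4.44], [0, 2.69], [-3.02, 3.02]. Speed limits (rad/s): [2.22, 2.22, 2.79, 3.14, 3.14, 3.14].

INTERFACE

Orientations are given as [roll, pitch, yaw] about the fixed x, y, z axes, in that order (R = Rz(yaw) Ry(pitch) Rx(roll)).
In Python, from rig import r, cams, job gives the robot as it stands.
- The arm moves only by the tool drive_tool, never from a script. Its argument "deltas" is a list of rows, each a list of 4 numbers: the shift along the tool's x, y, z in cm, then the turn about the tool's z in rad. In form: [[x, y, z, roll], ...]. A call has 1 to 12 rows; each row shifts and turns the commanded pose from where the row before left it, along the tool's axes as they then stand; what a row does not reach is not made up. A row lasts 1/12 s, in which the tool goes at most 41.7 mm and 7.16 degrees, less where a joint would pass 70% of its speed; a pose out of reach is approached as far as the arm can. A call with a gripper value outside its range is refused whole. "jaw" is the closure, from 0 (fully open) to 1 (shut), set as the call begins (left out, the last holds). The fingers move at their own pace and stop on an object; "force" is the grip in N (left out, the last holds). Time passes only in rows, so rows that do not move let the fingers close. It gives the time, the measured TCP pose, the force and the opening at its end, in the units of the state.
- r.sense(): the state, without advancing time (a new reading comes with each control period).
- cams.grab_frame(name): name is "scene" or "side" or "wrist"; returns (picture, depth): 400x640x3 uint8, red, green, blue; 400x640 float32, mm along the optical axis (not along the pixel's ray), 0 where there is no reading.
- cams.camera_params(name): a dict with "fx", "fy", "cx", "cy" (pixels), "R" (3x3) and "t" (3): a world point X has camera coordinates R X + t. Camera axes: x right, y down, z forward; pixel columns grow to the right and rows downward; lengths in mm; the calibration is good to about 2 mm. The wrist camera is an equidistant fisheye: a pixel r from the principal point sees the ray r / f radians off the axis. A picture is of the moment at which its call begins: read the wrist's pose just before it. camera_params takes no time and is no camera call; for the wrist camera it gives the pose at the moment of the call.
- job.sign_off(): hands the job in, once; it reports no verdict.
The state is a dict: "clock": time; "qpos": joint angles; "qvel": joint speeds; "joint_efforts": joint torques, N m; "eef_pos": TCP position; "tcp_rot": TCP orientation; "contact_force": force on the tool from outside, world axes, zero at the start; "wrist_torque": the same for the moment, N m; "opening": opening from 0.0 (shut) to 1.0 (fully open).
Only numpy, scipy, OpenCV 4.12 (cv2) and the standard library are available. Lean on these libraries where they do the work, as an engineer would, in place of code of your own. Each camera call takes 0.05 s, during which the arm holds its last target. There are 200 camera calls.

## Working session

There is one attempt and no reset: what is moved stays moved. The work goes in short steps, Python scripts to look and compute and a tool call to move; the robot and the scene stay as the last step left them, time stands still between calls to the robot, and variables do not carry over. Pictures are saved under pics/ and viewed, about 8 in all and at most 12, crops included, and the job is handed in when it is done.

Besides the shell and the picture viewer there is one more tool, called after "Request:" by a JSON object that holds its "fn" and its "kwargs", one argument or row to a line. drive_tool: Moves the arm, as the interface text tells. Its arguments: {"type":"object","properties":{"deltas":{"type":"array"},"jaw":{"type":"number"},"force":{"type":"number"}},"required":["deltas"]}

```bash
mkdir -p pics; ls; cat > h.py <<'E'
import numpy as np, cv2
from rig import r, cams, job
def grab(n,f=None):
    p,d=cams.grab_frame(n)
    if f: cv2.imwrite('pics/'+f,p[:,:,::-1])
    return p,d
def cloud(n,d):
    c=cams.camera_params(n); v,u=np.mgrid[:400,:640]
    P=np.stack([(u-c['cx'])/c['fx']*d,(v-c['cy'])/c['fy']*d,d],-1)
    W=(P-np.array(c['t']))@np.array(c['R']); W[d==0]=np.nan
    return W
E
python3 - <<'E'
from h import *
s=r.sense(); print(s)
for n in('scene','side'):
    p,d=grab(n,n+'1.png'); np.save(n+'.npy',cloud(n,d)); c=cams.camera_params(n); print(n,-np.array(c['R']).T@c['t'],(d>0).mean())
E
```

```text
pics
{'clock': 0.0, 'qpos': array([-1.32539391e+00,  3.53634105e-01,  1.63414499e+00, -1.81681625e-05,
        1.15518145e+00, -2.42529801e-03]), 'qvel': array([-0.0011434 ,  0.00111546, -0.00100012,  0.0017694 ,  0.00054625,
        0.00023956]), 'joint_efforts': array([ 1.87420839e-03, -6.05234456e+01, -3.42069089e+01,  2.01266153e-04,
        9.32268013e-03, -3.23892516e-05]), 'eef_pos': array([ 153.18120741, -605.47130896,  247.5657847 ]), 'tcp_rot': array([-3.14022473e+00,  1.32938363e-05,  2.47835066e-01]), 'contact_force': array([-0.59955028,  0.06228883, -1.07267722]), 'wrist_torque': array([-0.00508416,  0.01041093, -0.00951051]), 'opening': 1.0040583784154207}
scene [-383.19397969 -535.33450187  617.94353383] 0.93174609375
side [ 244.29097722 -947.06520142  589.01566184] 0.95495703125
```

View pics/scene1.png

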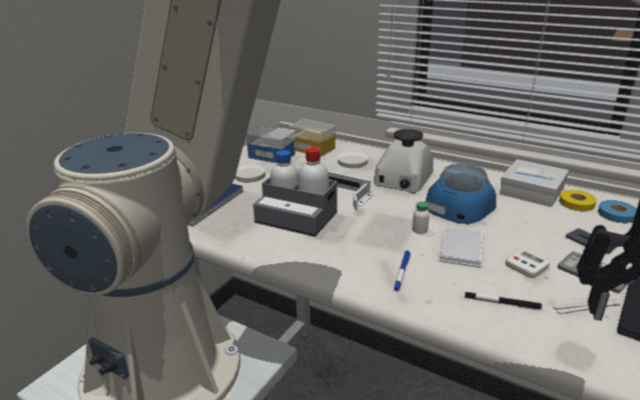

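View pics/side1.png

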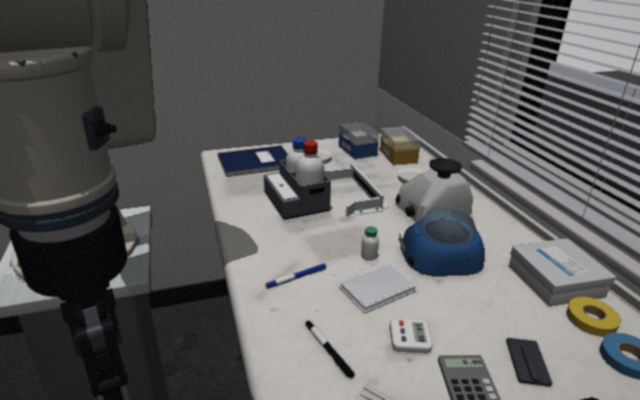

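Both views show the crate (scene ~(295,205), side ~(297,190)) with the dock behind it (scene ~(350,185), side ~(360,190)). Next I build a top-down map from the depth.

```bash
python3 - <<'E'
from h import *
A={}
for n,(u0,u1,v0,v1) in {'scene':(225,385,140,240),'side':(250,400,130,225)}.items():
    W=np.load(n+'.npy'); print(n,[ (q,W[q[1],q[0]].round()) for q in ([(313,153),(285,155),(257,218),(318,227),(336,190),(358,203),(370,180)] if n=='scene' else [(310,146),(282,214),(328,208),(265,180),(348,210),(383,207)])])
    A[n]=W
# top-down map: 0.8mm... 2 px/1.5mm ; x up, y left
B=np.concatenate([A[n].reshape(-1,3) for n in A]); C=np.concatenate([cv2.imread('pics/%s1.png'%n).reshape(-1,3) for n in A])
sel=np.isfinite(B).all(1)&(B[:,2]<250)&(B[:,2]>-10)
cr=None
import sys
W=A['scene'][195,300]; x0,y0=W[0]-150,W[1]-250; print(x0,y0)
B,C=B[sel],C[sel]
im=np.zeros((500,600,3),np.uint8); hm=im.copy()
o=np.argsort(B[:,2]); B,C=B[o],C[o]
cm=cv2.applyColorMap(np.clip(B[:,2:3]*255/100,0,255).astype(np.uint8),cv2.COLORMAP_JET)[:,0]
rr=(500-(B[:,0]-x0)).round(); cc=(600-(B[:,1]-y0)*1.0-50).round()
k=(rr>=2)&(rr<498)&(cc>=2)&(cc<598)
for a,b,c in zip(rr[k].astype(int),cc[k].astype(int),cm[k]): hm[a-1:a+1,b-1:b+1]=c
cv2.imwrite('pics/map.png',hm)
E
```

```text
scene [((313, 153), array([527.,  37., 173.])), ((285, 155), array([520., 109., 156.])), ((257, 218), array([446., 147.,  14.])), ((318, 227), array([476.,  -4.,  18.])), ((336, 190), array([576.,   5.,  66.])), ((358, 203), array([645., -20.,   5.])), ((370, 180), array([716., -17.,  39.]))]
side [((310, 146), array([540.,  33., 171.])), ((282, 214), array([462.,   2.,  13.])), ((328, 208), array([582.,   8.,   8.])), ((265, 180), array([449., 140.,  41.])), ((348, 210), array([622., -28.,  16.])), ((383, 207), array([724., -16.,   3.]))]
348.00985193932945 -193.1656486974952
```

View pics/map.png

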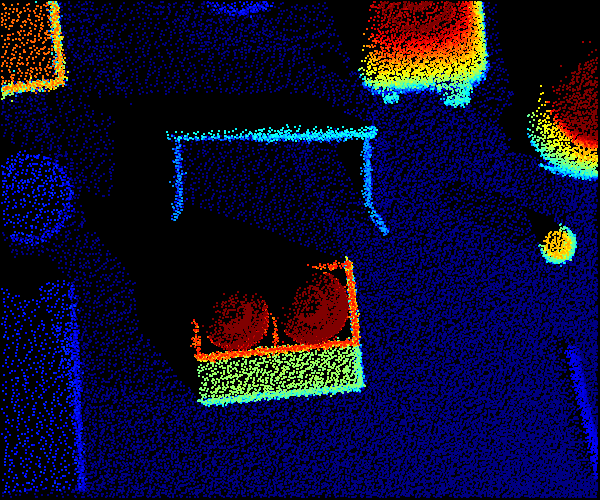

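The top-down map (1 px/mm, x = 848-row, y = 357-col) shows the crate front from (200,404) to (363,388), so it is yawed about 0.1 rad. The dock's back stop is along row ~133, with rails at columns ~179 and ~368. I'll fit these lines.

```bash
cat >> h.py <<'E'
def fit(Q,horiz):
    # horiz: x=a+b*y ; else y=a+b*x ; robust about mean
    X,Y=(Q[:,1],Q[:,0]) if horiz else (Q[:,0],Q[:,1])
    vx,vy,a,b=cv2.fitLine(np.stack([X,Y],1).astype(np.float32),cv2.DIST_HUBER,0,.01,.01).ravel()
    return b-vy/vx*a, vy/vx, len(Q), X.min(), X.max()
def box(W,x,y,z): return W[(W[:,0]>x[0])&(W[:,0]<x[1])&(W[:,1]>y[0])&(W[:,1]<y[1])&(W[:,2]>z[0])&(W[:,2]<z[1])]
E
python3 - <<'E'
from h import *
for n in('scene','side'):
    W=np.load(n+'.npy').reshape(-1,3); W=W[np.isfinite(W).all(1)]
    print(n)
    print(' bench z',np.median(box(W,(350,430),(-100,100),(-15,15))[:,2]))
    for nm,b,h in [('front',((430,470),(0,150),(10,42)),1),('right',((470,570),(-20,30),(10,45)),0),
      ('step',((460,520),(20,140),(45,60)),1),('frontwall',((480,520),(5,150),(62,80)),1),
      ('back',((690,730),(0,160),(10,34)),1),('backtop',((690,730),(0,170),(36,46)),1),('rrail',((650,705),(-25,0),(8,26)),0),('rrailtop',((650,705),(-25,0),(27,34)),0),('lrail',((650,705),(165,195),(8,34)),0)]:
        Q=box(W,*b)
        if len(Q)>8: print(' ',nm,np.round(fit(Q,h),3), Q[:,2].mean().round())
E
```

```text
scene
 bench z -0.5331366912770037
  front [ 4.60558e+02 -1.01000e-01  6.61000e+02  8.40000e-02  1.49999e+02] 26.0
  right [-5.20050e+01  1.01000e-01  2.41000e+02  4.70015e+02  5.69694e+02] 27.0
  step [ 4.85678e+02 -2.30000e-02  5.24000e+02  2.00090e+01  1.38727e+02] 54.0
  frontwall [ 5.06056e+02 -1.03000e-01  3.84000e+02  5.41200e+00  1.48727e+02] 71.0
  back [ 7.11946e+02 -2.70000e-02  2.61000e+02  1.59600e+00  1.04514e+02] 23.0
  backtop [7.12865e+02 8.00000e-03 8.80000e+01 1.22400e+00 1.07858e+02] 38.0
  rrail [-2.30880e+01  1.60000e-02  5.60000e+01  6.51656e+02  7.04247e+02] 17.0
  rrailtop [-2.67160e+01  2.30000e-02  3.10000e+01  6.50835e+02  7.02080e+02] 29.0
side
 bench z -1.087399395975393
  front [ 4.61858e+02 -1.01000e-01  1.97000e+02  5.80000e-01  1.49570e+02] 26.0
  right [-5.05870e+01  1.01000e-01  4.65000e+02  4.70277e+02  5.69895e+02] 27.0
  step [ 4.86459e+02 -6.20000e-02  3.72000e+02  2.06780e+01  1.38509e+02] 53.0
  frontwall [ 5.0748e+02 -1.0100e-01  1.5000e+02  6.1690e+00  1.4892e+02] 72.0
  back [ 7.12490e+02 -2.10000e-02  2.00000e+02  1.82400e+00  1.59794e+02] 23.0
  backtop [ 7.15814e+02 -1.30000e-02  1.02000e+02  5.14000e-01  1.69254e+02] 38.0
  rrail [-2.36930e+01  1.90000e-02  1.17000e+02  6.50056e+02  7.03930e+02] 17.0
  rrailtop [-3.96450e+01  4.40000e-02  2.90000e+01  6.52937e+02  7.03890e+02] 28.0
  lrail [1.75576e+02 4.00000e-03 1.28000e+02 6.50798e+02 7.04254e+02] 19.0
```

```bash
python3 - <<'E'
from h import *
from scipy.spatial.transform import Rotation as R
s=r.sense(); c=cams.camera_params('wrist'); T=R.from_euler('xyz',s['tcp_rot'])
print(r.tcp_to_tips, 'cam in tool',T.inv().apply(-np.array(c['R']).T@c['t']-s['eef_pos']), 'axis',T.inv().apply(np.array(c['R'])[2]))
E
```

```text
17.0 cam in tool [  70.94118521   -0.62640791 -125.50891797] axis [-2.81004513e-01 -5.45621152e-04  9.59706292e-01]
```

Request:
{"fn": "drive_tool", "kwargs": {
  "deltas": [
    [0,0,0,0.114],
    [0,0,0,0.114],
    [0.6,-1.5,0,0],
    [1.2,-3.1,0,0],
    [1.2,-3.1,0,0],
    [1.2,-3.1,0,0],
    [1.2,-3.1,0,0],
    [1.2,-3.1,0,0],
    [1.2,-3.1,0,0],
    [1.2,-3.1,0,0],
    [1.2,-3.1,0,0],
    [1.2,-3.1,0,0]
  ],
  "jaw": 0
}}

```text
clock: 1.1
eef_pos: [261.5, -308.1, 248.1]
tcp_rot: [-3.141, 0.0, 0.019]
contact_force: [-0.0, 0.1, 0.9]
opening: 1.004
```

The wrist camera sits 71 mm ahead of the tool on +x and would hit the bottles in this orientation. I'll turn half round so it trails behind.

Request:
{"fn": "drive_tool", "kwargs": {
  "deltas": [
    [0,0,0,-0.12],
    [0,0,0,-0.12],
    [0,0,0,-0.12],
    [0,0,0,-0.12],
    [0,0,0,-0.12],
    [0,0,0,-0.12],
    [0,0,0,-0.12],
    [0,0,0,-0.12],
    [0,0,0,-0.12],
    [0,0,0,-0.12],
    [0,0,0,-0.12],
    [0,0,0,-0.12]
  ]
}}

```text
clock: 2.1
eef_pos: [261.3, -309.5, 248.1]
tcp_rot: [-3.141, -0.0, 1.466]
contact_force: [0.9, -0.0, 0.5]
opening: 0.999
```

Request:
{"fn": "drive_tool", "kwargs": {
  "deltas": [
    [0,0,0,-0.12],
    [0,0,0,-0.12],
    [0,0,0,-0.12],
    [0,0,0,-0.12],
    [0,0,0,-0.12],
    [0,0,0,-0.12],
    [0,0,0,-0.12],
    [0,0,0,-0.12],
    [0,0,0,-0.12],
    [0,0,0,-0.12],
    [0,0,0,-0.12],
    [0,0,0,-0.12]
  ]
}}

```text
clock: 3.1
eef_pos: [261.3, -309.5, 248.1]
tcp_rot: [3.141, -0.0, 2.906]
contact_force: [0.4, -0.2, -0.0]
opening: 1.0
```

Request:
{"fn": "drive_tool", "kwargs": {
  "deltas": [
    [0,0,0,-0.087],
    [0,0,0,-0.087],
    [0,0,0,-0.087],
    [0,0,0,0]
  ]
}}

```text
clock: 3.43
eef_pos: [261.3, -309.5, 248.1]
tcp_rot: [3.141, -0.0, -3.119]
contact_force: [0.7, 0.3, -0.7]
opening: 0.997
```

Request:
{"fn": "drive_tool", "kwargs": {
  "deltas": [
    [-1.19,3.27,0,0],
    [-1.19,3.27,0,0],
    [-1.19,3.27,0,0],
    [-1.19,3.27,0,0],
    [-1.19,3.27,0,0],
    [-1.19,3.27,0,0],
    [-1.19,3.27,0,0],
    [-1.19,3.27,0,0],
    [-1.19,3.27,0,0],
    [-1.19,3.27,0,0],
    [-1.19,3.27,0,0],
    [-1.19,3.27,0,0]
  ]
}}

```text
clock: 4.43
eef_pos: [396.7, 87.3, 248.3]
tcp_rot: [-3.142, 0.0, -3.125]
contact_force: [1.5, -1.0, 0.5]
opening: 0.999
```

Request:
{"fn": "drive_tool", "kwargs": {
  "deltas": [
    [0,0,3,0],
    [0,0,3,0],
    [0,0,3,0],
    [0,0,3,0],
    [0,0,3,0],
    [0,0,3,0],
    [0,0,2,0],
    [0,0,1.3,0],
    [0,0,0,0],
    [0,0,0,0]
  ]
}}

```text
clock: 5.27
eef_pos: [396.2, 85.3, 34.9]
tcp_rot: [-3.141, -0.002, -3.124]
contact_force: [-0.2, 0.3, 0.3]
opening: 1.0
```

```bash
python3 - <<'E'
from h import *
print(r.sense()['eef_pos'],r.sense()['qpos'].round(2))
p,d=grab('scene'); q,_=grab('side'); 
a=p[130:270,190:410]; b=q[120:250,190:410]
f=lambda i:cv2.resize(i[:,:,::-1],None,fx=2.6,fy=2.2,interpolation=3)
cv2.imwrite('pics/two.png',np.vstack([f(a),f(b)]))
E
```

```text
[396.18058793  85.25419484  34.91260961] [ 0.21  0.39  2.24  0.    0.51 -1.38]
```

View pics/two.png

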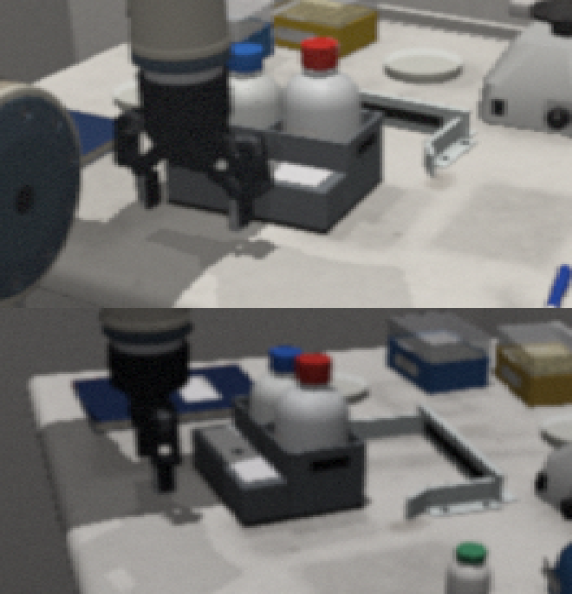

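The hand is lined up in front of the crate (tips near (150,205) and (240,225) in the upper crop), with the dock clear ahead. I'll lower, approach, then push slowly.

Request:
{"fn": "drive_tool", "kwargs": {
  "deltas": [
    [0,0,0.6,0],
    [0,0,0.6,0],
    [-1,0,0,0],
    [-1,0,0,0],
    [-1,0,0,0],
    [-0.4,0,0,0],
    [-0.4,0,0,0],
    [-0.4,0,0,0],
    [-0.4,0,0,0],
    [-0.4,0,0,0]
  ]
}}

```text
clock: 6.2
eef_pos: [444.6, 86.1, 22.9]
tcp_rot: [-3.141, -0.004, -3.122]
contact_force: [-6.3, 3.3, 4.2]
opening: 0.997
```

Request:
{"fn": "drive_tool", "kwargs": {
  "deltas": [
    [-0.4,0,0,0],
    [-0.4,0,0,0],
    [-0.4,0,0,0],
    [-0.4,0,0,0],
    [-0.4,0,0,0],
    [-0.4,0,0,0],
    [-0.4,0,0,0],
    [-0.4,0,0,0]
  ]
}}

```text
clock: 6.87
eef_pos: [475.7, 86.5, 22.8]
tcp_rot: [-3.141, -0.006, -3.123]
contact_force: [-8.1, -0.3, 6.2]
opening: 0.999
```

```bash
cat > look.py <<'E'
from h import *
import sys
s=r.sense(); print(s['eef_pos'].round(1),s['contact_force'].round(1)); X=s['eef_pos'][0]+11
p,d=grab('side'); W=cloud('side',d).reshape(-1,3); W=W[np.isfinite(W).all(1)]
p2,d2=grab('scene')
print('right',np.round(fit(box(W,(X+30,X+110),(-20,35),(10,25)),0),3))
Q=box(W,(X+5,X+120),(-20,35),(10,25)); print('x range', np.percentile(Q[:,0],[1,99]) )
W2=cloud('scene',d2).reshape(-1,3); W2=W2[np.isfinite(W2).all(1)]
for n,w in(('side',W),('scene',W2)):
    Q=box(w,(X+25,X+65),(5,160),(62,80)); print(n,'fwall',np.round(fit(Q,1),3))
    print('  rwall',np.round(fit(box(w,(X+50,X+115),(-20,35),(60,80)),0),3))
f=lambda i:cv2.resize(i[:,:,::-1],None,fx=2.6,fy=2.2,interpolation=3)
cv2.imwrite('pics/'+sys.argv[1],np.vstack([f(p2[120:260,200:420]),f(p[110:240,200:420])]))
E
python3 look.py l1.png
```

```text
[475.7  86.5  22.8] [-8.1 -0.3  6.2]
right [-1.65290e+01  2.50000e-02  1.69000e+02  5.16776e+02  5.95925e+02]
x range [493.07186383 605.22150058]
side fwall [ 5.33481e+02 -1.10000e-02  1.45000e+02  5.11200e+00  1.57307e+02]
  rwall [-8.12800e+00  9.00000e-03  1.94000e+02  5.36754e+02  6.00739e+02]
scene fwall [ 5.34062e+02 -1.70000e-02  1.02000e+02  5.21700e+00  7.92460e+01]
  rwall [-2.58900e+00 -2.00000e-03  1.14000e+02  5.36856e+02  6.01310e+02]
```

View pics/l1.png

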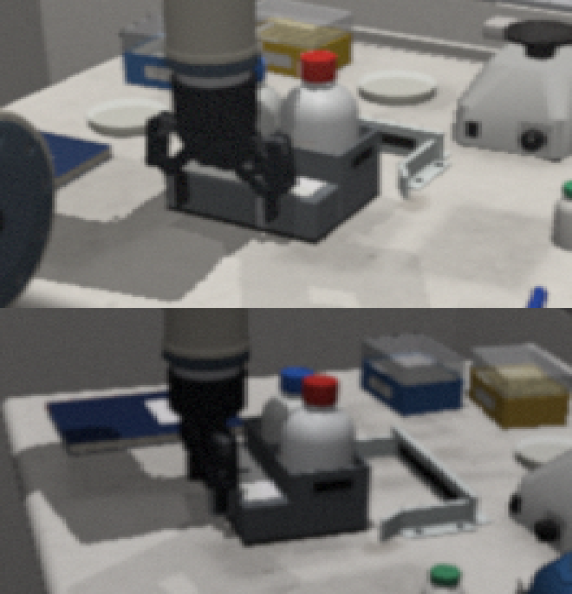

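The two-finger push squared the crate: its yaw is now ~0.017, against ~0.02 for the dock. It sits about 5 mm right of the dock axis, with TCP travel of ~97 mm left. I'll continue with a slight leftward slant.

Request:
{"fn": "drive_tool", "kwargs": {
  "deltas": [
    [-0.4,0.05,0,0],
    [-0.4,0.05,0,0],
    [-0.4,0.05,0,0],
    [-0.4,0.05,0,0],
    [-0.4,0.05,0,0],
    [-0.4,0.05,0,0],
    [-0.4,0.05,0,0],
    [-0.4,0.05,0,0],
    [-0.4,0.05,0,0],
    [-0.4,0.05,0,0]
  ]
}}

```text
clock: 7.8
eef_pos: [518.9, 92.8, 23.3]
tcp_rot: [3.142, -0.0, -3.122]
contact_force: [-3.4, -0.8, -2.8]
opening: 1.004
```

```bash
python3 look.py l2.png
```

```text
[518.9  92.8  23.3] [-3.4 -0.8 -2.8]
right [-1.68600e+00  8.00000e-03  1.54000e+02  5.61487e+02  6.39487e+02]
x range [535.91320278 648.59190524]
side fwall [ 5.78041e+02 -2.50000e-02  1.69000e+02  5.17400e+00  1.59385e+02]
  rwall [ 8.09200e+00 -7.00000e-03  1.94000e+02  5.79984e+02  6.44309e+02]
scene fwall [ 5.77436e+02 -3.30000e-02  1.16000e+02  5.11700e+00  8.39050e+01]
  rwall [1.28500e+00 2.00000e-03 1.03000e+02 5.79968e+02 6.44677e+02]
```

View pics/l2.png

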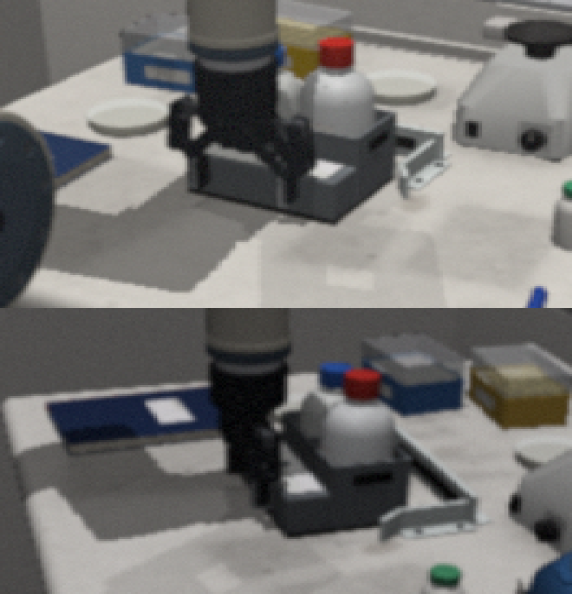

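The crate is centred (about 11–12 mm clear each side) and entering the dock. I'll push on straight.

Request:
{"fn": "drive_tool", "kwargs": {
  "deltas": [
    [-0.4,0,0,0],
    [-0.4,0,0,0],
    [-0.4,0,0,0],
    [-0.4,0,0,0],
    [-0.4,0,0,0],
    [-0.4,0,0,0],
    [-0.4,0,0,0],
    [-0.4,0,0,0],
    [-0.4,0,0,0],
    [-0.4,0,0,0],
    [-0.4,0,0,0]
  ]
}}

```text
clock: 8.82
eef_pos: [561.8, 93.5, 23.4]
tcp_rot: [-3.141, -0.002, -3.122]
contact_force: [-7.2, -0.2, 2.6]
opening: 1.0
```

Request:
{"fn": "drive_tool", "kwargs": {
  "deltas": [
    [-0.2,0,0,0],
    [-0.2,0,0,0]
  ]
}}

```text
clock: 8.98
eef_pos: [565.9, 93.6, 23.4]
tcp_rot: [-3.141, -0.002, -3.122]
contact_force: [-8.1, -0.0, 5.5]
opening: 1.002
```

Request:
{"fn": "drive_tool", "kwargs": {
  "deltas": [
    [-0.2,0,0,0]
  ]
}}

```text
clock: 9.07
eef_pos: [567.6, 93.6, 23.4]
tcp_rot: [-3.141, -0.002, -3.122]
contact_force: [-6.9, -0.7, 4.4]
opening: 0.999
```

Request:
{"fn": "drive_tool", "kwargs": {
  "deltas": [
    [-0.2,0,0,0],
    [-0.1,0,0,0]
  ]
}}

```text
clock: 9.23
eef_pos: [571.1, 93.7, 23.4]
tcp_rot: [-3.142, -0.001, -3.122]
contact_force: [-7.0, -0.3, 3.3]
opening: 1.0
```

Request:
{"fn": "drive_tool", "kwargs": {
  "deltas": [
    [-0.1,0,0,0],
    [-0.1,0,0,0]
  ]
}}

```text
clock: 9.4
eef_pos: [572.6, 93.7, 23.4]
tcp_rot: [-3.141, -0.002, -3.122]
contact_force: [-8.0, -0.5, 4.4]
opening: 1.002
```

Request:
{"fn": "drive_tool", "kwargs": {
  "deltas": [
    [-0.1,0,0,0]
  ]
}}

```text
clock: 9.48
eef_pos: [572.7, 93.7, 23.3]
tcp_rot: [-3.141, -0.004, -3.122]
contact_force: [-14.6, 0.6, 9.6]
opening: 1.0
```

Request:
{"fn": "drive_tool", "kwargs": {
  "deltas": [
    [-0.05,0,0,0],
    [0,0,0,0]
  ]
}}

```text
clock: 9.65
eef_pos: [572.7, 93.7, 23.3]
tcp_rot: [-3.141, -0.005, -3.122]
contact_force: [-12.1, -0.4, 9.4]
opening: 1.0
```

Request:
{"fn": "drive_tool", "kwargs": {
  "deltas": [
    [-0.1,0,0,0],
    [0,0,0,0]
  ]
}}

```text
clock: 9.82
eef_pos: [572.6, 93.6, 23.1]
tcp_rot: [-3.141, -0.007, -3.122]
contact_force: [-16.2, -0.2, 11.1]
opening: 0.998
```

```bash
python3 look.py l3.png
```

```text
[572.6  93.6  23.1] [-16.2  -0.2  11.1]
right [ 1.53322e+02 -2.42000e-01  1.70000e+02  6.14869e+02  6.93063e+02]
x range [589.42359712 702.69912469]
side fwall [ 6.31255e+02 -2.30000e-02  1.75000e+02  5.13600e+00  1.58387e+02]
  rwall [ 5.18600e+00 -1.00000e-03  1.80000e+02  6.33856e+02  6.98595e+02]
scene fwall [629.057   0.    105.      5.226  82.584]
  rwall [ 4.11600e+00 -1.00000e-03  9.30000e+01  6.33905e+02  6.98576e+02]
```

View pics/l3.png

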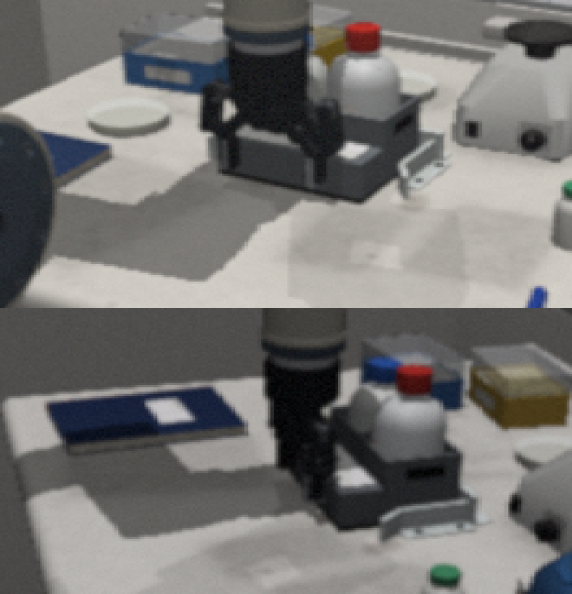

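The crate is between the rails and its wall line implies its back is at x≈710, on the stop face. I'll give one firmer press to confirm it isn't stiction.

Request:
{"fn": "drive_tool", "kwargs": {
  "deltas": [
    [-0.15,0,0,0],
    [-0.15,0,0,0],
    [0,0,0,0]
  ]
}}

```text
clock: 10.17
eef_pos: [572.6, 93.4, 22.5]
tcp_rot: [-3.14, -0.013, -3.122]
contact_force: [-24.2, 0.6, 15.9]
opening: 1.0
```

Request:
{"fn": "drive_tool", "kwargs": {
  "deltas": [
    [-0.15,0,0,0],
    [-0.15,0,0,0],
    [0,0,0,0]
  ]
}}

```text
clock: 10.42
eef_pos: [572.6, 93.3, 22.3]
tcp_rot: [-3.14, -0.019, -3.122]
contact_force: [-35.8, 1.5, 25.6]
opening: 1.008
```

Solid: the TCP did not move at 36 N. Now I release gently and retreat.

Request:
{"fn": "drive_tool", "kwargs": {
  "deltas": [
    [0.3,0,0,0],
    [0.3,0,0,0],
    [0.3,0,0,0],
    [0.3,0,0,0],
    [0.6,0,0,0],
    [1.5,0,0,0],
    [2.5,0,0,0],
    [3,0,0,0],
    [3,0,0,0],
    [3,0,0,0]
  ]
}}

```text
clock: 11.25
eef_pos: [433.6, 91.1, 23.7]
tcp_rot: [3.141, 0.002, -3.123]
contact_force: [-0.0, -0.2, -0.3]
opening: 1.001
```

Request:
{"fn": "drive_tool", "kwargs": {
  "deltas": [
    [0,0,-2,0],
    [0,0,-3,0],
    [0,0,-3,0],
    [0,0,-3,0],
    [0,0,-3,0],
    [0,0,-3,0],
    [0,0,-2,0],
    [0,0,0,0],
    [0,0,0,0]
  ]
}}

```text
clock: 12.0
eef_pos: [435.2, 91.3, 214.7]
tcp_rot: [3.141, 0.004, -3.122]
contact_force: [0.1, -0.0, -0.7]
opening: 1.003
```

```bash
cat > fin.py <<'E'
from h import *
s=r.sense(); print(s['clock'],s['eef_pos'].round(1),s['contact_force'].round(1))
X=584
for n in('side','scene'):
    p,d=grab(n); W=cloud(n,d).reshape(-1,3); W=W[np.isfinite(W).all(1)]
    for nm,b,h in [('front',((570,600),(10,160),(12,42)),1),('fwall',((X+30,X+60),(10,160),(62,80)),1),('rwall',((X+50,X+115),(-20,35),(60,80)),0),('lrail',((650,705),(160,195),(8,34)),0),('rrail',((650,705),(-25,-3),(8,26)),0),('backtop',((700,730),(0,170),(36,46)),1)]:
        Q=box(W,*b)
        if len(Q)>8: print(n,nm,np.round(fit(Q,h),3),Q[:,2].mean().round())
    if n=='side': q=p
f=lambda i:cv2.resize(i[:,:,::-1],None,fx=2.6,fy=2.2,interpolation=3)
cv2.imwrite('pics/fin.png',np.vstack([f(p[110:250,200:420]),f(q[110:240,200:420])]))
E
python3 fin.py
```

```text
12.0 [435.2  91.3 214.7] [ 0.1 -0.  -0.7]
side front [ 5.85779e+02 -2.00000e-02  1.95000e+02  1.01420e+01  1.59675e+02] 27.0
side fwall [ 6.31238e+02 -2.10000e-02  1.51000e+02  1.33890e+01  1.59453e+02] 72.0
side rwall [-2.98100e+00  1.10000e-02  1.81000e+02  6.34170e+02  6.98431e+02] 70.0
side rrail [-2.68560e+01  2.30000e-02  1.24000e+02  6.50103e+02  7.04626e+02] 17.0
side backtop [674.58    5.218  22.      2.242  17.623] 40.0
scene front [ 5.84987e+02 -2.60000e-02  5.43000e+02  1.02480e+01  1.59899e+02] 27.0
scene fwall [ 6.29538e+02 -1.90000e-02  3.35000e+02  1.01030e+01  1.59854e+02] 71.0
scene rwall [ 6.33700e+00 -4.00000e-03  9.20000e+01  6.34014e+02  6.98925e+02] 70.0
scene rrail [-2.68320e+01  2.10000e-02  5.80000e+01  6.52038e+02  7.03779e+02] 17.0
scene backtop [728.01   -5.226  13.      1.433   7.105] 40.0
```

View pics/fin.png

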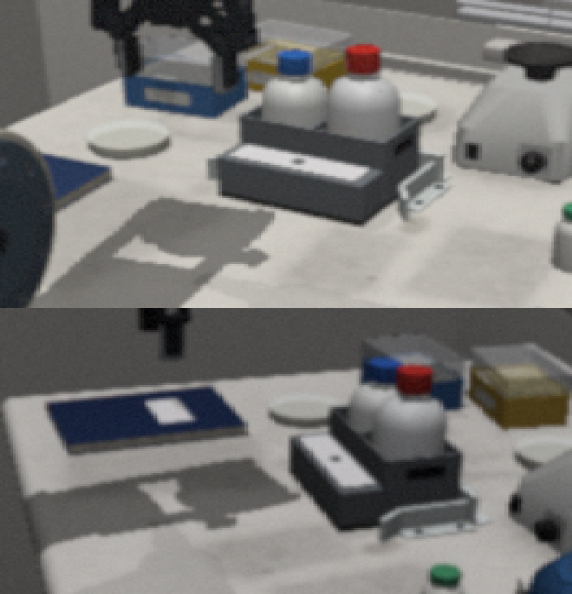

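The crate is home: its front at mid-width is x≈583.5, so its back is at ≈709.5 against the stop at ≈710. Both yaws are ≈0.02, the bottles are upright and the hand is clear.

```bash
python3 -c "
from rig import job; print(job.sign_off())"
```

```text
the job is handed in; nothing more can be done
None
```

The crate is parked in the dock, with its back against the stop. I pushed it low on the front with both open fingertips. This squared it from 0.10 rad of yaw, and a slight leftward slant centred it. I then backed off and raised the hand clear.

**Last checks (at 12.0 s, before hand-in):**
- **Home:** the tool stopped moving in x as the push rose to 36 N. With the hand away, the crate's back measures x≈709.5 mm and the stop about 710 mm, which agree within the calibration error.
- **Square:** the crate's yaw is about 0.021 rad and the dock's about 0.02. I estimate roughly 10 mm play on each side. My last look at the left gap was before the final push, because the left rail could not be measured afterwards.
- **Surroundings:** both bottles stand upright in the crate, and the wrist reads about 0 N. The dish and small bottle look undisturbed, but I did not re-measure them. The pen was outside the final picture; the hand was never low near it.

**Failed or inconclusive:**
- The final fit to the top of the back stop failed because the crate hides it, so the stop position comes from the first measurement.
- During the final press the tool also felt up to about 26 N upward from the crate front. I saw no tipping or lifting before or after.

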